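Change the range on a pressure calibrator

ROBOT

A 7-joint arm with a two-finger parallel gripper is mounted at the origin on the work surface. World frame = base frame: x ahead of the robot, y to its left, z up, the work surface at z = 0. Lengths are in m, angles in rad, forces in N, time in s.
With the tool pointing down it reaches from about 0.425 to 0.875 m from the base axis. Payload 4.7 kg.
Tool frame: the origin (TCP) lies at the centre of the arm's flange, where the gripper is bolted on; the fingertips stand 173 mm ahead of it and the grasp point (between the pads) lies manip.grip_depth ahead of it (manip.grip_depth is the distance from the TCP to the grasp point, in m); z points along the fingers, y is the line along which they close (so a half turn about z gives the same grasp; the last joint's range is limited). The gripper opens to 85 mm and grips with 20 to 120 N. Pads are 22 mm wide; open, the fingers measure 114 mm over their backs; the gripper's body (76 mm by 85 mm) begins 54 mm behind the grasp point. The pads swing forward as they close: fully open they stand 13 mm farther back than shut.
Start: joints at [-1.219, 0.321, -0.07, 1.45, 0.023, 1.371, -0.057], TCP at [0.215, 0.613, 0.405] pointing down, gripper open.
Joint ranges: [-2.86, 2.86], [-0.3, 2.09], [-1.38, 1.24], [0.06, 2.45], [-1.56, 4.7], [0.09, 2.05], [-2.69, 2.69]. Speed limits (rad/s): [2.57, 2.57, 3.14, 3.14, 3.14, 3.14, 3.14].

INTERFACE

Orientations are given as a unit quaternion [x, y, z, w].
In Python, from plant import manip gives the robot as it stands.
- The arm moves only by the shell command python3 -m crank 'ROWS' [FORCE]. ROWS is JSON, a list of rows, each a list of 3 entries, a list of its own where there are three numbers: the closure in counts, from 0 (fully open) to 255 (shut), then the shift along the tool's x, y, z in mm, then the turn about the tool's z in rad. A call has exactly 8 rows; each row is the pose to reach, as a shift and turn from the pose commanded when the call began, along the tool's axes at that moment; what a row does not reach only later rows make up. A row lasts 1/12 s, in which the tool goes at most 41.7 mm and 7.16 degrees, less where a joint would pass 70% of its speed; a pose out of reach is approached as far as the arm can. A call with a gripper value outside its range is refused whole. The fingers move at their own pace and stop on an object; FORCE is the grip in N (left out, the last holds). Time passes only in rows, so rows that repeat a pose let the fingers close, or fill a call up. It gives the time, the measured TCP pose, the force, the opening and the grip force at its end, in the units of the state.
- manip.read_state(): the state, without advancing time (a new reading comes with each control period).
- manip.get_image(name): name is "scene" or "top" or "wrist"; returns the picture (400x640x3 uint8, blue, green, red); there is no depth.
- manip.calibration(name): a dict with "intrinsics" (3x3 intrinsics, pixels), "D" ([k1, k2, p1, p2, k3] as OpenCV has them; the pictures are not rectified), "extrinsics" (4x4, takes a point from world to camera coordinates). Camera axes: x right, y up, looking along -z (the intrinsics and any distortion apply to the point x, -y, -z); pixel columns grow to the right and rows downward; lengths in m; the calibration is good to about 2 mm. A picture is of the moment at which its call begins: read the wrist's pose just before it. calibration takes no time and is no camera call; for the wrist camera it gives the pose at the moment of the call.
- manip.hand_in(): hands the job in; it is judged then, once.
The state is a dict: "t": time; "joint_pos": joint angles; "joint_vel": joint speeds; "joint_efforts": joint torques, N m; "tcp_pos": TCP position; "tcp_rot": TCP orientation; "wrist_force": force on the tool from outside, world axes, zero at the start; "torque": the same for the moment, N m; "width": finger opening in m; "grasp_force": force on a finger pad.
Only numpy, scipy, OpenCV 4.12 (cv2) and the standard library are available. Lean on these libraries where they do the work, as an engineer would, in place of code of your own. Each camera call takes 0.05 s, during which the arm holds its last target. There are 200 camera calls.

TASK

On the pressure calibrator, pull the sprung black selector knob up out of its notch, turn it to the green dot and let it drop fully home in the notch there; the notch is only roughly at the dot, so feel for it and never force the knob against the steel. Then swing the valve lever fully over, away from the robot. Let go of everything and leave the loose parts, tools and weights where they are.

Things in the scene. Friction and masses are not known exactly. Their poses are not given: they have to be found in the camera images.
- calibrator: off-white case, 280 x 420 x 90 mm, fixed; deck 90 mm above the table. Origin: centre of its underside; x points away from the robot, y to the left. On the deck (case frame, mm): selector axis at (0, 90), valve lever block at (-20, -40), round digital gauge 86 mm across at (90, -160), 135 mm above the deck at its top, and a test port, radius 20, 22 high, at (100, 120).
- selector (a joint): turn of the selector knob about its upright axis, rad; 0 at the start with the pointer along the case's +x, growing anticlockwise seen from above; end stops at -1.5 and +1.5. Hinge friction is slight (0.02 N m).
- lift (a joint): how far the knob is pulled up, m: 0 seated in a notch, about 0.008 with its key riding on the flat steel ring between notches, 0.016 at the upper stop. A spring pulls it down with 5 N at 0, 0.2 N more per mm: let go, it drops by itself where the key finds a notch. With the key in a notch (lift under 8 mm) the knob cannot turn, but for a few degrees of play.
- selector_grip (a point): on the knob's axis, at mid-height for gripping, 41 mm above the deck when seated. The knob is a black round skirt 80 mm across (its top 19 mm above the deck when seated) with an upright grip bar on it: 60 mm long, 14 mm thick, 36 mm tall, bar top 55 mm above the deck. Site axes: x along the bar to the pointer, z up.
- selector_pointer (a point): tip of the white pointer at the edge of the skirt, 52 mm from the knob's axis, along the bar.
- key: steel key under the skirt, out of sight, 8 mm wide, on the pointer's radius 25 mm from the axis; origin on the knob's axis. It rests in a notch 10.4 mm wide and 8 mm deep. Side or down forces between key and index ring must stay under 25 N (about 0.6 N m on the knob).
- green_mark: green disc, 18 mm across, 3 mm thick, fixed on the deck 70 mm from the knob's axis, 63 degrees to one side of the case's +x direction (either side). Origin: centre of its underside. The notch that belongs to it was set by hand and is hidden under the skirt: it lies within 0.2 rad (11.5 degrees) either side of the radius through the disc.
- red_mark: red disc of the same size at 63 degrees on the other side; the wrong range, with a notch of its own.
- valve (a joint): valve lever, rad: 0 leaning towards the robot side (case -x), 1.0 fully over to the case's +x; it stays where it is left (friction 0.06 N m).
- valve_tip (a point): centre of the lever's black ball, 26 mm across, at the end of a 10 mm thick steel rod 80 mm long; it pivots 22 mm above the deck about a level axis along the case's y, over a block 70 x 50 x 25 mm; at 0 the rod leans 0.5 rad from upright.
- adapter: loose brass fitting on the deck's near left corner, 26 mm across, 30 mm tall; origin under its centre; leave alone.
- deck_weight: loose steel weight on the deck's near right corner, 56 mm across, 26 mm tall; origin under its centre; leave alone.
- plug: loose steel plug on the far part of the deck, 24 mm across, 22 mm tall; origin under its centre; leave alone.
- wrench: loose wrench on the table to the right; leave alone.
- screwdriver: loose screwdriver on the table to the left; leave alone.
- jar: loose small pale jar, 60 mm across, 75 mm tall, on the table to the left; leave alone.
- big_weight: loose steel weight, 100 mm across, 50 mm tall, on the table to the right; leave alone.

How it is judged:
On the way, in this order (a step that is already met when the one before it is completed fails the run):
1. the knob is pulled up clear of its notch (value of joint lift above 0.0065 m), for 0.1 s.
2. the knob has dropped home in the notch at the green disc (value of joint lift below 0.0025 m and horizontal distance between selector_pointer and green_mark below 0.034 m), for 0.2 s.
3. the valve lever is swung over (value of joint valve above 0.8 rad), for 0.2 s.
At the end, for the whole second after the job is handed in: The selector is fully down in the notch at the green disc (lift under 2.5 mm, pointer tip within 34 mm of the disc's centre), the valve lever is over (more than 0.8 of 1.0 rad), both are still and nothing is held (all of step 2 and value of joint valve above 0.8 rad and velocity of joint each of valve, selector below 0.05 rad/s); the robot touches nothing.
It fails at once if the selector's key is forced against the steel index ring (over 25 N) (contact force between key and anything else above 25 N).
It fails at once if a loose fitting, weight, tool or jar is disturbed (moved more than 15 mm) (distance of any of adapter, deck_weight, plug, wrench, screwdriver, jar, big_weight from where it was at the start of the episode above 0.015 m).
It also fails if it takes over 56 s, if anything falls off the work surface, if the arm or the gripper's body presses on something with over 40 N, if the wrist force passes 120 N, or if a joint passes its speed limit or range.

## Working session

There is one attempt and no reset: what is moved stays moved. The work goes in short steps, Python scripts to look and compute and a shell command to move; the robot and the scene stay as the last step left them, time stands still between calls to the robot, and variables do not carry over. Pictures are saved under pics/ and viewed, at most 10 in all, crops included, and the job is handed in when it is done.

```bash
mkdir -p pics; ls
python3 - <<'E'
from plant import manip
import cv2
s=manip.read_state();print({k:s[k] for k in('t','tcp_pos','tcp_rot','width','wrist_force')},manip.grip_depth)
for n in('scene','top'):
    cv2.imwrite(f'pics/{n}0.png',manip.get_image(n)); c=manip.calibration(n);print(n,c)
E
```

```text
pics
{'t': 0.0, 'tcp_pos': array([0.21538696, 0.61305871, 0.40358486]), 'tcp_rot': array([ 1.68058384e-01,  9.85776541e-01, -9.90200213e-04, -1.06218236e-04]), 'width': 0.08516809803158457, 'wrist_force': array([ 0.53465711, -0.40933855, -0.99065982])} 0.1547
scene {'intrinsics': array([[421.14981974,   0.        , 324.94274333],
       [  0.        , 421.14981974, 204.67179273],
       [  0.        ,   0.        ,   1.        ]]), 'D': array([-0.06898011,  0.        ,  0.        ,  0.        ,  0.        ]), 'extrinsics': array([[ 0.4104753 ,  0.91183203, -0.00850704, -0.2054954 ],
       [-0.6993224 ,  0.32077047,  0.63879143,  0.27574958],
       [ 0.58519929, -0.25625894,  0.76933292, -1.63338132],
       [ 0.        ,  0.        ,  0.        ,  1.        ]])}
top {'intrinsics': array([[378.64018787,   0.        , 318.80470941],
       [  0.        , 378.64018787, 198.68155394],
       [  0.        ,   0.        ,   1.        ]]), 'D': array([-0.00601768,  0.        ,  0.        ,  0.        ,  0.        ]), 'extrinsics': array([[-2.96074977e-04, -9.99847162e-01, -1.74804213e-02,
         1.83713945e-02],
       [ 9.93893142e-01, -2.22312417e-03,  1.10324429e-01,
        -5.44919586e-01],
       [-1.10346429e-01, -1.73410066e-02,  9.93741896e-01,
        -1.17403114e+00],
       [ 0.00000000e+00,  0.00000000e+00,  0.00000000e+00,
         1.00000000e+00]])}
```

View pics/top0.png

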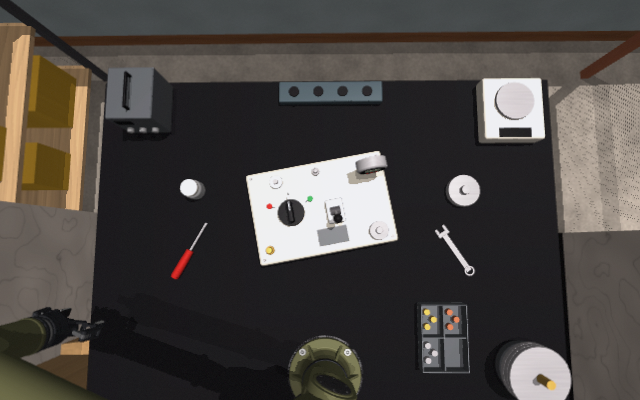

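View pics/scene0.png

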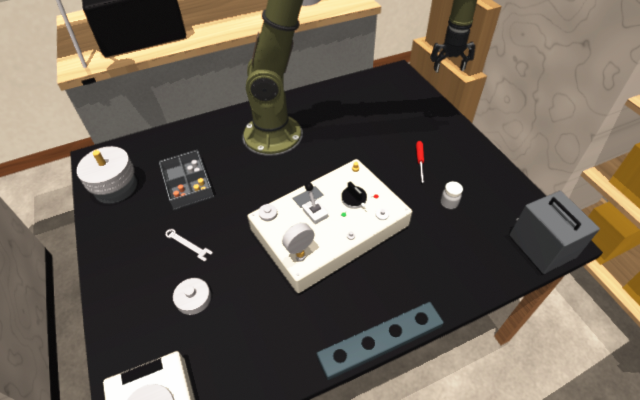

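Top view: the calibrator is near the image centre, with its deck corners at about (247,176), (381,152), (398,240) and (262,265). The red disc is at (269,206), the green disc at (310,198), so on the right side (−63°), the knob at (291,212) and the valve ball at (337,217).

```bash
cat > h.py <<'E'
import numpy as np, cv2
from scipy.optimize import least_squares
from scipy.spatial.transform import Rotation as R
from plant import manip
F=np.diag([1,-1,-1.])
def proj(c,P):
    E=c['extrinsics'];r=F@E[:3,:3];t=F@E[:3,3]
    return cv2.projectPoints(np.atleast_2d(np.array(P,float)),cv2.Rodrigues(r)[0],t,c['intrinsics'],c['D'])[0][:,0]
def case(p,P):  # case frame m -> world
    c,s=np.cos(p[2]),np.sin(p[2]);P=np.atleast_2d(np.array(P,float))
    return np.c_[P[:,0]*c-P[:,1]*s+p[0],P[:,0]*s+P[:,1]*c+p[1],P[:,2]]
def blob(im,col,box):
    x0,y0,x1,y1=box;h=cv2.cvtColor(im,cv2.COLOR_BGR2HSV)[y0:y1,x0:x1].astype(int)
    m=(h[...,1]>110)&(h[...,2]>60)&((np.abs(h[...,0]-60)<20) if col=='g' else ((h[...,0]<8)|(h[...,0]>172)))
    y,x=np.nonzero(m);return np.array([x.mean()+x0,y.mean()+y0]),m.sum()
a=np.radians(63)
DISC=np.array([[.07*np.cos(a),.09-.07*np.sin(a),.093],[.07*np.cos(a),.09+.07*np.sin(a),.093]]) # green right, red left
E
python3 - <<'E'
from h import *
ct,cs=manip.calibration('top'),manip.calibration('scene')
it,is_=cv2.imread('pics/top0.png'),cv2.imread('pics/scene0.png')
gt=blob(it,'g',(290,185,325,210));rt=blob(it,'r',(262,195,282,215))
gs=blob(is_,'g',(330,205,355,225));rs=blob(is_,'r',(365,188,385,205));print(gt,rt,gs,rs)
C=np.array([[.14,.21,.09],[.14,-.21,.09],[-.14,-.21,.09],[-.14,.21,.09]])
cp=np.array([[247,176],[381,152],[398,240],[262,265]])
def f(p):
    return np.r_[(proj(ct,case(p,DISC))-[gt[0],rt[0]]).ravel(),(proj(cs,case(p,DISC))-[gs[0],rs[0]]).ravel(),.5*(proj(ct,case(p,C))-cp).ravel()]
s=least_squares(f,[.6,0,.17]);print(s.x,s.fun.round(1))
p=s.x;print('knob',case(p,[[0,.09,.131]]),'green',case(p,DISC[:1]))
for n,i,c in(('top',it,ct),('scene',is_,cs)):
    print(n,proj(c,case(p,[[0,.09,.145],[.052,.09,.1],[-.02-.08*np.sin(.5),-.04,.112+.08*np.cos(.5)]])))
crop=cv2.resize(it[145:270,240:405],None,fx=4.5,fy=4.5,interpolation=cv2.INTER_CUBIC);cv2.imwrite('pics/c1.png',crop)
q=manip.read_state()['tcp_rot'];print(R.from_quat(q).as_matrix().round(3))
E
```

```text
(array([309.5, 198.5]), np.int64(16)) (array([269., 206.]), np.int64(21)) (array([343.36363636, 214.09090909]), np.int64(11)) (array([375.69230769, 196.        ]), np.int64(13))
[0.51217995 0.01031033 0.17847309] [ 0.5  0.   0.3 -0.1 -0.3 -0.2 -0.  -0.1 -1.  -0.7 -0.3 -0.9  0.4  0.4
 -1.1  0.5]
knob [[0.49620251 0.09888076 0.131     ]] green [[0.5385495 0.0431427 0.093    ]]
top [[289.81706374 211.21750891]
 [288.28832246 195.38252618]
 [338.56889745 222.52485675]]
scene [[354.12087923 186.8904961 ]
 [363.88079917 207.49751823]
 [306.40347344 185.05305178]]
[[-0.944  0.331 -0.   ]
 [ 0.331  0.944 -0.002]
 [-0.    -0.002 -1.   ]]
```

View pics/c1.png

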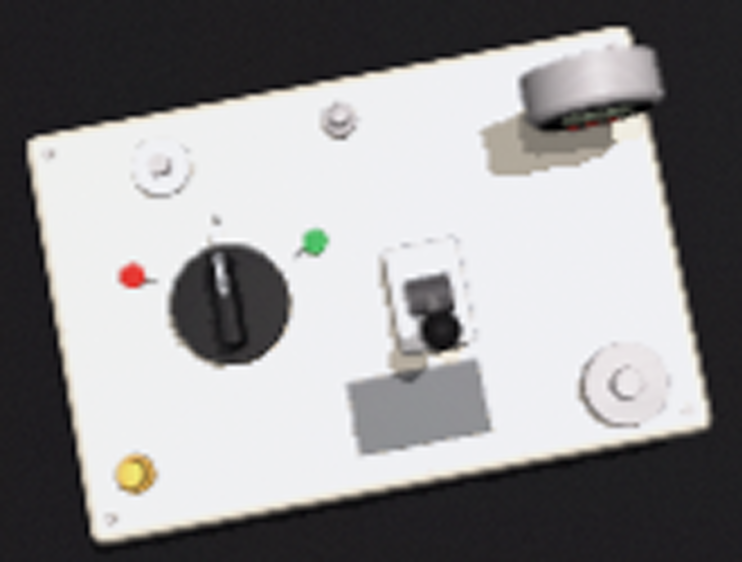

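The crop confirms the fit: knob axis at about (0.496, 0.099), case yaw 0.178, green disc to the right. Now moving towards the knob.

```bash
python3 -m crank '[[0,[-27,-24,0],-0.065],[0,[-54,-49,0],-0.13],[0,[-82,-73,0],-0.195],[0,[-110,-98,0],-0.26],[0,[-138,-123,0],-0.325],[0,[-166,-148,0],-0.39],[0,[-194,-173,0],-0.455],[0,[-220,-197,0],-0.515]]' 30
cat > go.py <<'E'
from h import *
import sys
g=np.array([float(v) for v in sys.argv[1:4]]);yaw=float(sys.argv[4])  # target grasp point, world yaw of tool y (deg)
s=manip.read_state();M=R.from_quat(s['tcp_rot']).as_matrix();gp=s['tcp_pos']+M@[0,0,manip.grip_depth]
y=np.degrees(np.arctan2(M[1,1],M[0,1]));d=(yaw-y+180)%360-180
print('t',round(s['t'],2),'grasp',gp.round(4),'yaw',y.round(2),'| shift mm',(M.T@(g-gp)*1e3).round(1),'turn',-np.radians(d).round(4),'F',s['wrist_force'].round(1),'T',s['torque'].round(2),'w',round(s['width'],4),'q7',s['joint_pos'][6].round(2))
E
python3 go.py .496 .099 .22 100.2
```

```text
t: 0.77
tcp_pos: [0.3585, 0.3522, 0.4044]
tcp_rot: [-0.09, 0.996, -0.0, -0.0]
wrist_force: [1.0, 1.0, 0.3]
width: 0.0853
grasp_force: 0.0
t 0.77 grasp [0.3585 0.3522 0.2497] yaw 100.3 | shift mm [ -90.1 -273.7   29.8] turn 0.0017 F [1.  1.  0.3] T [ 0.01 -0.02  0.  ] w 0.0853 q7 0.92
```

```bash
python3 -m crank '[[0,[-12,-38,0],0],[0,[-24,-76,0],0],[0,[-36,-114,0],0],[0,[-48,-152,0],0],[0,[-60,-190,0],0],[0,[-72,-228,0],0],[0,[-84,-258,8],0],[0,[-90,-273,20],0]]' >/dev/null
python3 go.py .496 .099 .20 100.2
python3 - <<'E'
from h import *
c=manip.calibration('wrist');im=manip.get_image('wrist');cv2.imwrite('pics/w1.png',im)
p=[.51218,.01031,.1785]
print(proj(c,case(p,np.r_[DISC,[[0,.09,.145],[.03,.09,.145],[-.03,.09,.145],[.052,.09,.1]]])).round())
E
```

```text
t 1.43 grasp [0.4968 0.0967 0.2309] yaw 99.81 | shift mm [ 0.5  2.5 30.9] turn -0.0069 F [1.  0.6 0.4] T [ 0.02  0.02 -0.01] w 0.0852 q7 1.5
[[253. 229.]
 [389. 228.]
 [321. 212.]
 [321. 250.]
 [321. 171.]
 [321. 252.]]
```

View pics/w1.png

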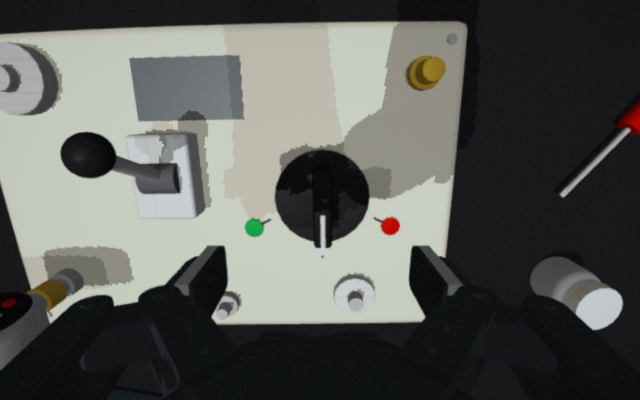

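Wrist view: green disc at (254,228), red at (390,226), knob bar vertical near x=322; all agree with the prediction within 2 px. I refine the pose with this view, then descend.

```bash
python3 - <<'E'
from h import *
c=manip.calibration('wrist');im=cv2.imread('pics/w1.png')
o=[blob(im,'g',(235,210,275,245))[0],blob(im,'r',(370,210,410,245))[0]];print(o)
s=least_squares(lambda p:(proj(c,case(p,DISC))-o).ravel(),[.51218,.01031,.1785]);print(s.x,s.fun.round(1),case(s.x,[[0,.09,.133],[-.0583,-.04,.182],*DISC]))
E
python3 go.py .496 .099 .134 100.2
```

```text
[array([253.87551867, 227.56846473]), array([390.00790514, 225.91699605])]
[0.50853475 0.00824176 0.18313694] [-1.1  0.1  1.1  0.1] [[ 0.49214441  0.09673672  0.133     ]
 [ 0.45849429 -0.04170663  0.182     ]
 [ 0.5347509   0.04119676  0.093     ]
 [ 0.51203371  0.16385166  0.093     ]]
t 1.48 grasp [0.496  0.0946 0.2277] yaw 99.67 | shift mm [-0.9  4.6 93.7] turn -0.0092 F [ 0.5 -2.1 -1.2] T [-0.19  0.03 -0.04] w 0.0856 q7 1.5
```

```bash
python3 -m crank '[[0,[0,4,10],-0.01],[0,[0,4,20],-0.01],[0,[0,4,30],-0.01],[0,[0,4,35],-0.01],[0,[0,4,35],-0.01],[0,[0,4,35],-0.01],[0,[0,4,35],-0.01],[0,[0,4,35],-0.01]]' >/dev/null
cat > look.py <<'E'
from h import *
import sys
c=manip.calibration('wrist');im=manip.get_image('wrist');cv2.imwrite(f'pics/{sys.argv[1]}.png',im)
p0=[.51,.0093,.18];o=[]
for k,q in zip('gr',proj(c,case(p0,DISC)).astype(int)):
    x,y=q;o.append(blob(im,k,(max(x-25,0),max(y-25,0),x+25,min(y+25,399))))
print(o);o=[b[0] for b in o]
s=least_squares(lambda p:(proj(c,case(p,DISC))-o).ravel(),p0);print(s.x,s.fun.round(1),case(s.x,[[0,.09,.133],[-.0583,-.04,.182],*DISC]).round(4).tolist())
E
python3 look.py w2; python3 go.py .494 .0985 .134 100.3
```

```text
[(array([232.10062893, 243.21383648]), np.int64(318)), (array([386.93333333, 243.57878788]), np.int64(330))]
[0.51130705 0.01084439 0.18560806] [-0.2  0.   0.2  0. ] [[0.4947, 0.0993, 0.133], [0.4614, -0.0392, 0.182], [0.5374, 0.0439, 0.093], [0.5144, 0.1665, 0.093]]
t 2.2 grasp [0.4941 0.1058 0.1957] yaw 100.74 | shift mm [ 1.5 -7.2 61.6] turn 0.0077 F [-0.7 -0.9  0.4] T [ 0.01 -0.01 -0.02] w 0.0853 q7 1.51
```

```bash
python3 -m crank '[[0,[0.5,-6.5,10],0.004],[0,[0.5,-6.5,22],0.004],[0,[0.5,-6.5,36],0.004],[0,[0.5,-6.5,50],0.004],[0,[0.5,-6.5,60],0.004],[0,[0.5,-6.5,61],0.004],[0,[0.5,-6.5,61],0.004],[0,[0.5,-6.5,61],0.004]]' >/dev/null
python3 go.py .495 .099 .134 100.5
```

```text
t 2.87 grasp [0.4947 0.099  0.1342] yaw 100.49 | shift mm [-0.2 -0.1  0.2] turn -0.0002 F [-0.1 -0.1 -0. ] T [ 0.02 -0.03 -0.05] w 0.0854 q7 1.54
```

```bash
python3 -m crank '[[100,[0,0,0],0],[160,[0,0,0],0],[190,[0,0,0],0],[210,[0,0,0],0],[230,[0,0,0],0],[255,[0,0,0],0],[255,[0,0,0],0],[255,[0,0,0],0]]' 30
python3 go.py .495 .099 .134 100.5
```

```text
t: 3.53
tcp_pos: [0.4945, 0.0992, 0.289]
tcp_rot: [-0.092, 0.996, 0.0, 0.0]
wrist_force: [-1.1, 0.4, 1.6]
width: 0.0136
grasp_force: 32.8
t 3.53 grasp [0.4945 0.0992 0.1343] yaw 100.5 | shift mm [-0.4 -0.3  0.3] turn 0.0 F [-1.1  0.4  1.6] T [ 0.06  0.09 -0.07] w 0.0136 q7 1.54
```

```bash
python3 -m crank '[[255,[0,0,-2],0],[255,[0,0,-4],0],[255,[0,0,-6],0],[255,[0,0,-8],0],[255,[0,0,-10],0],[255,[0,0,-11.5],0],[255,[0,0,-11.5],0],[255,[0,0,-11.5],0]]' 40
python3 go.py .495 .099 .134 37.5
```

```text
t: 4.2
tcp_pos: [0.4944, 0.0992, 0.3002]
tcp_rot: [-0.092, 0.996, 0.0, 0.0]
wrist_force: [2.8, 1.7, -7.8]
width: 0.0134
grasp_force: 39.2
t 4.2 grasp [0.4944 0.0992 0.1455] yaw 100.5 | shift mm [-0.5 -0.3 11.5] turn 1.0996 F [ 2.8  1.7 -7.8] T [ 0.42 -0.76 -0.01] w 0.0134 q7 1.54
```

```bash
python3 -m crank '[[255,[0,0,0],0.03],[255,[0,0,0],0.08],[255,[0,0,0],0.14],[255,[0,0,0],0.20],[255,[0,0,0],0.26],[255,[0,0,0],0.32],[255,[0,0,0],0.36],[255,[0,0,0],0.38]]'
python3 go.py .495 .099 .134 49.5
```

```text
t: 4.87
tcp_pos: [0.4944, 0.0995, 0.3002]
tcp_rot: [0.099, 0.995, 0.0, 0.0]
wrist_force: [2.4, 3.5, -9.1]
width: 0.0134
grasp_force: 39.2
t 4.87 grasp [0.4944 0.0996 0.1455] yaw 78.66 | shift mm [-0.7 -0.5 11.5] turn 0.5089 F [ 2.4  3.5 -9.1] T [ 0.66 -0.75  0.03] w 0.0134 q7 1.16
```

```bash
python3 -m crank '[[255,[0,0,0],0.05],[255,[0,0,0],0.12],[255,[0,0,0],0.20],[255,[0,0,0],0.28],[255,[0,0,0],0.36],[255,[0,0,0],0.44],[255,[0,0,0],0.49],[255,[0,0,0],0.51]]'
python3 -m crank '[[255,[0,0,0.5],0],[255,[0,0,1],0],[255,[0,0,1.5],0],[255,[0,0,2],0],[255,[0,0,2.5],0],[255,[0,0,2.5],0],[255,[0,0,2.5],0],[255,[0,0,2.5],0]]' 
python3 go.py .495 .099 .134 49.5
```

```text
t: 5.53
tcp_pos: [0.4945, 0.1, 0.3003]
tcp_rot: [0.347, 0.938, 0.001, 0.0]
wrist_force: [3.9, 2.8, -8.4]
width: 0.0135
grasp_force: 39.2
t: 6.2
tcp_pos: [0.4946, 0.1, 0.2979]
tcp_rot: [0.346, 0.938, 0.001, 0.0]
wrist_force: [4.3, 2.8, -7.9]
width: 0.0132
grasp_force: 39.3
t 6.2 grasp [0.4947 0.1002 0.1432] yaw 49.56 | shift mm [-1.  -0.7  9.2] turn 0.0011 F [ 4.3  2.8 -7.9] T [ 0.87 -0.84  0.01] w 0.0132 q7 0.65
```

```bash
python3 -m crank '[[255,[0,0,0.25],0],[255,[0,0,0.5],0],[255,[0,0,0.75],0],[255,[0,0,0.75],0],[255,[0,0,0.75],0],[255,[0,0,0.75],0],[255,[0,0,0.75],0],[255,[0,0,0.75],0]]'
```

```text
t: 6.87
tcp_pos: [0.4946, 0.0999, 0.2972]
tcp_rot: [0.346, 0.938, 0.001, 0.0]
wrist_force: [4.3, 4.0, -7.4]
width: 0.0135
grasp_force: 39.3
```

```bash
python3 -m crank '[[255,[0,0,0.2],0],[255,[0,0,0.4],0],[255,[0,0,0.4],0],[255,[0,0,0.4],0],[255,[0,0,0.4],0],[255,[0,0,0.4],0],[255,[0,0,0.4],0],[255,[0,0,0.4],0]]'
```

```text
t: 7.53
tcp_pos: [0.4946, 0.0999, 0.297]
tcp_rot: [0.346, 0.938, 0.001, 0.0]
wrist_force: [3.2, 4.4, -6.2]
width: 0.0134
grasp_force: 39.7
```

```bash
python3 -m crank '[[255,[0,0,0.2],0],[255,[0,0,0.4],0],[255,[0,0,0.4],0],[255,[0,0,0.4],0],[255,[0,0,0.4],0],[255,[0,0,0.4],0],[255,[0,0,0.4],0],[255,[0,0,0.4],0]]'
```

```text
t: 8.2
tcp_pos: [0.4946, 0.0999, 0.297]
tcp_rot: [0.346, 0.938, 0.001, 0.0]
wrist_force: [0.4, 5.3, -3.4]
width: 0.0138
grasp_force: 40.3
```

```bash
python3 -m crank '[[255,[0,0,0.2],0],[255,[0,0,0.4],0],[255,[0,0,0.4],0],[255,[0,0,0.4],0],[255,[0,0,0.4],0],[255,[0,0,0.4],0],[255,[0,0,0.4],0],[255,[0,0,0.4],0]]'
```

```text
t: 8.87
tcp_pos: [0.4946, 0.0999, 0.2969]
tcp_rot: [0.346, 0.938, 0.001, 0.0]
wrist_force: [-0.1, 5.1, 1.8]
width: 0.0133
grasp_force: 40.7
```

```bash
python3 -m crank '[[255,[0,0,0],0.01],[255,[0,0,0],0.02],[255,[0,0,0],0.03],[255,[0,0,0],0.04],[255,[0,0,0],0.05],[255,[0,0,0],0.05],[255,[0,0,0],0.05],[255,[0,0,0],0.05]]'; python3 go.py .495 .099 .134 49.5
```

```text
t: 9.53
tcp_pos: [0.4946, 0.1, 0.2969]
tcp_rot: [0.369, 0.929, 0.001, 0.0]
wrist_force: [0.0, 4.6, -0.6]
width: 0.0133
grasp_force: 40.6
t 9.53 grasp [0.4948 0.1003 0.1422] yaw 46.7 | shift mm [-1.  -0.8  8.2] turn -0.0489 F [ 0.   4.6 -0.6] T [ 1.12 -0.21  0.02] w 0.0133 q7 0.6
```

```bash
python3 -m crank '[[255,[0,0,0.1],0.01],[255,[0,0,0.2],0.02],[255,[0,0,0.2],0.03],[255,[0,0,0.2],0.04],[255,[0,0,0.2],0.05],[255,[0,0,0.2],0.05],[255,[0,0,0.2],0.05],[255,[0,0,0.2],0.05]]'; python3 go.py .495 .099 .134 49.5
```

```text
t: 10.2
tcp_pos: [0.4946, 0.1, 0.2968]
tcp_rot: [0.392, 0.92, 0.001, 0.0]
wrist_force: [0.8, 5.0, 1.3]
width: 0.0135
grasp_force: 40.7
t 10.2 grasp [0.4948 0.1003 0.1421] yaw 43.84 | shift mm [-1.1 -0.8  8.1] turn -0.0988 F [0.8 5.  1.3] T [ 1.09 -0.2   0.07] w 0.0135 q7 0.55
```

```bash
python3 -m crank '[[255,[0,0,0],0.01],[255,[0,0,0],0.02],[255,[0,0,0],0.03],[255,[0,0,0],0.04],[255,[0,0,0],0.05],[255,[0,0,0],0.05],[255,[0,0,0],0.05],[255,[0,0,0],0.05]]'; python3 go.py .495 .099 .134 49.5
```

```text
t: 10.87
tcp_pos: [0.4947, 0.1, 0.2967]
tcp_rot: [0.415, 0.91, 0.001, 0.0]
wrist_force: [0.4, 5.7, 0.1]
width: 0.0132
grasp_force: 40.6
t 10.87 grasp [0.4949 0.1003 0.142 ] yaw 40.97 | shift mm [-1.1 -0.8  8. ] turn -0.1489 F [0.4 5.7 0.1] T [ 1.16 -0.24  0.05] w 0.0132 q7 0.5
```

```bash
python3 -m crank '[[255,[0,0,0.1],0.01],[255,[0,0,0.2],0.02],[255,[0,0,0.2],0.03],[255,[0,0,0.2],0.04],[255,[0,0,0.2],0.05],[255,[0,0,0.2],0.05],[255,[0,0,0.2],0.05],[255,[0,0,0.2],0.05]]'; python3 go.py .495 .099 .134 49.5
```

```text
t: 11.53
tcp_pos: [0.4947, 0.1001, 0.2965]
tcp_rot: [0.438, 0.899, 0.001, 0.0]
wrist_force: [0.5, 5.6, -0.7]
width: 0.0135
grasp_force: 40.5
t 11.53 grasp [0.4949 0.1004 0.1418] yaw 38.11 | shift mm [-1.1 -0.8  7.8] turn -0.1988 F [ 0.5  5.6 -0.7] T [ 1.19 -0.28  0.09] w 0.0135 q7 0.46
```

```bash
python3 -m crank '[[255,[0,0,0.1],0.01],[255,[0,0,0.2],0.02],[255,[0,0,0.2],0.03],[255,[0,0,0.2],0.04],[255,[0,0,0.2],0.05],[255,[0,0,0.2],0.05],[255,[0,0,0.2],0.05],[255,[0,0,0.2],0.05]]'; python3 go.py .495 .099 .134 49.5
```

```text
t: 12.2
tcp_pos: [0.4947, 0.1, 0.2954]
tcp_rot: [0.46, 0.888, 0.001, 0.0]
wrist_force: [3.7, 5.1, -7.3]
width: 0.0133
grasp_force: 39.6
t 12.2 grasp [0.4949 0.1003 0.1407] yaw 35.21 | shift mm [-1.1 -0.7  6.7] turn -0.2494 F [ 3.7  5.1 -7.3] T [ 1.38 -0.81 -0.08] w 0.0133 q7 0.41
```

```bash
python3 -m crank '[[255,[0,0,0.7],0],[255,[0,0,1.4],0],[255,[0,0,2.1],0],[255,[0,0,2.8],0],[255,[0,0,3.5],0],[255,[0,0,4],0],[255,[0,0,4],0],[255,[0,0,4],0]]'; python3 go.py .495 .099 .134 49.5
```

```text
t: 12.87
tcp_pos: [0.4947, 0.1, 0.2915]
tcp_rot: [0.46, 0.888, 0.001, 0.0]
wrist_force: [3.5, 5.4, -6.1]
width: 0.0133
grasp_force: 39.8
t 12.87 grasp [0.4949 0.1003 0.1368] yaw 35.2 | shift mm [-1.1 -0.7  2.8] turn -0.2495 F [ 3.5  5.4 -6.1] T [ 1.36 -0.78 -0.08] w 0.0133 q7 0.41
```

Clearly in the notch. Lower to nearly seated, then open the fingers.

```bash
python3 -m crank '[[255,[0,0,0.5],0],[255,[0,0,1],0],[255,[0,0,1.5],0],[255,[0,0,1.8],0],[255,[0,0,1.8],0],[255,[0,0,1.8],0],[255,[0,0,1.8],0],[255,[0,0,1.8],0]]'; python3 -m crank '[[180,[0,0,1.8],0],[120,[0,0,0],0],[60,[0,0,0],0],[0,[0,0,0],0],[0,[0,0,0],0],[0,[0,0,0],0],[0,[0,0,0],0],[0,[0,0,0],0]]';python3 look.py w3;python3 go.py .495 .099 .22 35.2
```

```text
t: 13.53
tcp_pos: [0.4947, 0.1, 0.2899]
tcp_rot: [0.46, 0.888, 0.001, 0.0]
wrist_force: [2.9, 6.0, -4.2]
width: 0.0136
grasp_force: 39.9
t: 14.2
tcp_pos: [0.4945, 0.099, 0.2894]
tcp_rot: [0.46, 0.888, -0.0, 0.0]
wrist_force: [-1.0, 0.6, -0.6]
width: 0.0852
grasp_force: 0.0
[(array([336.33333333, 332.66666667]), np.int64(3)), (array([420.3       , 160.18181818]), np.int64(770))]
[0.51932049 0.01276741 0.23975168] [-1.5  4.6  1.3 -3.2] [[0.4979, 0.1002, 0.133], [0.4722, -0.0399, 0.182], [0.5436, 0.0472, 0.093], [0.514, 0.1683, 0.093]]
t 14.25 grasp [0.4944 0.099  0.1347] yaw 35.18 | shift mm [ -0.4   0.4 -85.3] turn -0.0003 F [ 0.7 -0.2  0.9] T [ 0.   -0.03 -0.  ] w 0.0856 q7 0.41
```

View pics/w3.png

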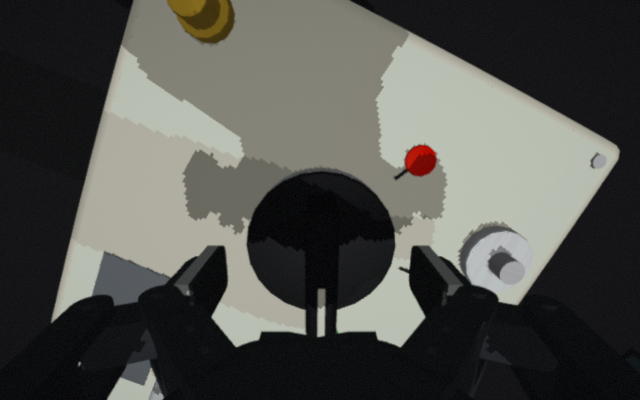

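Knob released with the bar freely standing and the force at zero. The skirt is seen round at (320,240), and green is hidden under the gripper. Raise and check.

```bash
python3 -m crank '[[0,[0,0,-8],0],[0,[0,0,-25],0],[0,[0,0,-50],0],[0,[0,0,-80],0],[0,[0,0,-105],0],[0,[0,0,-120],0],[0,[0,0,-120],0],[0,[0,0,-120],0]]' >/dev/null; python3 look.py w4;python3 go.py .428 -.045 .255 100.5
python3 - <<'E'
from h import *
c=manip.calibration('wrist');p=[.5113,.0108,.183];t=-1.14
for z in(0,.008):print(z,proj(c,case(p,[[.052*np.cos(t),.09+.052*np.sin(t),.1+z],[.03*np.cos(t),.09+.03*np.sin(t),.145+z],[-.03*np.cos(t),.09-.03*np.sin(t),.145+z]])).round(1).tolist())
E
```

```text
[(array([321.38797814, 254.61202186]), np.int64(183)), (array([377.30268199, 142.5862069 ]), np.int64(261))]
[0.51157912 0.01118168 0.18642602] [-0.1  0.2  0.1 -0.1] [[0.4949, 0.0996, 0.133], [0.4617, -0.0389, 0.182], [0.5377, 0.0442, 0.093], [0.5146, 0.1668, 0.093]]
t 14.97 grasp [0.4942 0.099  0.2544] yaw 35.18 | shift mm [ -79.6 -137.1   -0.6] turn -1.1401 F [-0.2 -0.6  0.1] T [-0.02 -0.01  0.05] w 0.0853 q7 0.37
0 [[319.2, 242.3], [319.5, 238.9], [319.7, 166.3]]
0.008 [[319.3, 245.6], [319.6, 242.8], [319.8, 168.0]]
```

View pics/w4.png

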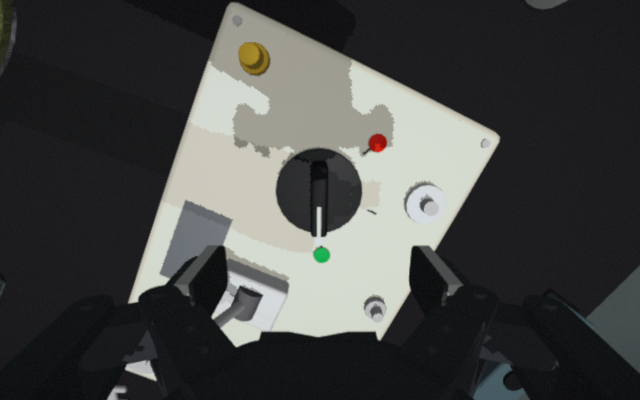

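Wrist view: the pointer at (319,247) faces the green disc at (321,255); the bar runs from about (319,161) to (319,236). I check seating from the skirt's width.

Run:
```python
from h import *
c=manip.calibration('wrist');p=[.5115,.0111,.185]
im=cv2.cvtColor(cv2.imread('pics/w4.png'),cv2.COLOR_BGR2GRAY)
a=np.linspace(0,2*np.pi,200);b=-1.14
for z in(0,.008):
    q=proj(c,case(p,np.c_[.04*np.cos(a),.09+.04*np.sin(a),0*a+.109+z]));print('skirt',z,q.min(0).round(1),q.max(0).round(1))
    u=np.array([np.cos(b),np.sin(b)]);v=np.array([-u[1],u[0]])
    print('bar',proj(c,case(p,[[*(s*.03*u+r*.007*v+[0,.09]),.145+z] for s in(1,-1) for r in(1,-1)])).round(1).tolist())
for r in (185,190,195):print(r,im[r,270:284],im[r,355:369])
print(im[225:250,313],im[140:170,319], im[200,300:340])
```

```text
skirt 0 [275.6 148.5] [363.5 234. ]
bar [[328.3, 238.7], [311.3, 238.7], [328.9, 166.1], [310.8, 166.1]]
skirt 0.008 [274.4 149.4] [364.8 237.2]
bar [[328.7, 242.5], [311.1, 242.5], [329.3, 167.7], [310.5, 167.7]]
185 [202 201 201 201 200 181 128  57  46  44  43  45  45  44] [ 54  51  47  45  45  53 112 178 198 200 201 201 201 200]
190 [201 201 201 201 198 158  74  42  42  43  45  42  45  44] [ 46  47  45  46  46  43  77 171 198 201 200 201 200 200]
195 [201 201 201 201 198 170 103  49  44  41  44  43  42  44] [ 45  44  45  44  45  49  92 173 198 200 200 201 200 200]
[ 33  34  34  37  35  37  34  36  34  36  39  93 174 199 201 202 202 202
 203 203 203 207 213 215 212] [158 157 158 158 157 157 143 114  70  30  31  34  35  36  32  35  33  33
  33  31  26  12   6   9   9  14  15  16  19  16] [45 47 46 47 45 46 48 46 47 41 24 19 25 32 37 40 40 40 43 42 44 43 41 40
 38 31 21 23 41 45 49 49 48 47 47 48 48 49 45 46]
```

Skirt 86 px wide (seated predicts 88, raised 90) and its bounds fit seated. Next, the lever: close the fingers and move to its robot side.

```bash
python3 -m crank '[[60,[-10,-17,0],-0.12],[120,[-20,-34,0],-0.24],[200,[-30,-51,0],-0.36],[255,[-40,-68,0],-0.48],[255,[-50,-85,0],-0.6],[255,[-60,-102,0],-0.72],[255,[-70,-120,0],-0.84],[255,[-79,-136,0],-0.96]]' >/dev/null; python3 -m crank '[[255,[0,0,0],-0.09],[255,[0,0,0],-0.18],[255,[0,0,0],-0.18],[255,[0,0,0],-0.18],[255,[0,0,0],-0.18],[255,[0,0,0],-0.18],[255,[0,0,0],-0.18],[255,[0,0,0],-0.18]]'>/dev/null; python3 go.py .428 -.045 .183 100.5
python3 - <<'E'
from plant import manip
import cv2
cv2.imwrite('pics/w5.png',manip.get_image('wrist'))
E
```

```text
t 16.3 grasp [ 0.4288 -0.0438  0.2545] yaw 100.47 | shift mm [ 1.  -1.  71.5] turn -0.0005 F [0.  0.2 0.1] T [0.07 0.01 0.03] w 0.0001 q7 1.68
```

View pics/w5.png

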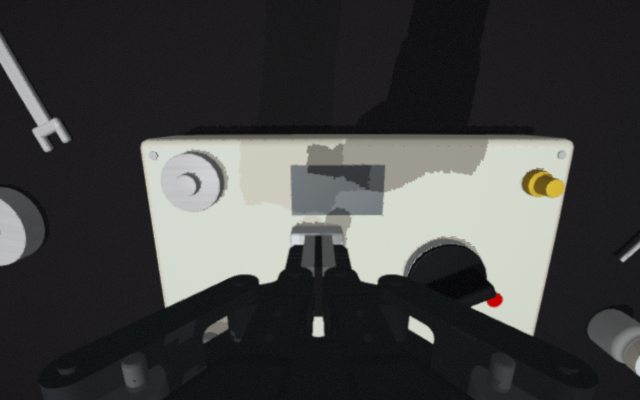

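Wrist view: the fingers are shut and cover the lever block at (317,235); the knob and loose parts are undisturbed. Descend behind the lever ball.

```bash
python3 -m crank '[[255,[3,-1,8],0],[255,[3,-1,18],0],[255,[3,-1,30],0],[255,[3,-1,42],0],[255,[3,-1,54],0],[255,[3,-1,64],0],[255,[3,-1,71],0],[255,[3,-1,71],0]]'; python3 go.py .428 -.045 .183 100.5
```

```text
t: 17.02
tcp_pos: [0.4253, -0.0454, 0.3365]
tcp_rot: [-0.091, 0.996, -0.0, -0.002]
wrist_force: [-0.6, 0.1, 0.5]
width: 0.0003
grasp_force: 0.0
t 17.02 grasp [ 0.4248 -0.0454  0.1818] yaw 100.48 | shift mm [-3.2 -0.1 -1.2] turn -0.0003 F [-0.6  0.1  0.5] T [0.03 0.02 0.04] w 0.0003 q7 1.71
```

```bash
python3 -m crank '[[255,[-8,0,0],0],[255,[-17,0,0],0],[255,[-27,0,0],0],[255,[-37,0,0],0],[255,[-47,0,0],0],[255,[-57,0,0],0],[255,[-66,0,0],0],[255,[-72,0,0],0]]'; python3 go.py .428 -.045 .183 100.5
```

```text
t: 17.68
tcp_pos: [0.4984, -0.0317, 0.3387]
tcp_rot: [-0.092, 0.996, -0.0, 0.0]
wrist_force: [-0.4, -0.3, -1.2]
width: 0.0001
grasp_force: 0.4
t 17.68 grasp [ 0.4985 -0.0318  0.184 ] yaw 100.53 | shift mm [71.7 -0.   1. ] turn 0.0006 F [-0.4 -0.3 -1.2] T [ 0.    0.17 -0.  ] w 0.0001 q7 1.79
```

```bash
python3 -m crank '[[255,[-2,0,0],0],[255,[-4,0,0],0],[255,[-6,0,0],0],[255,[-8,0,0],0],[255,[-10,0,0],0],[255,[-11,0,0],0],[255,[-11,0,0],0],[255,[-11,0,0],0]]'; python3 go.py .428 -.045 .183 100.5
```

```text
t: 18.35
tcp_pos: [0.5077, -0.0303, 0.3385]
tcp_rot: [-0.091, 0.996, 0.0, 0.0]
wrist_force: [-0.8, -0.2, -0.3]
width: -0.0001
grasp_force: 0.2
t 18.35 grasp [ 0.5078 -0.0302  0.1838] yaw 100.49 | shift mm [81.1  0.   0.8] turn -0.0001 F [-0.8 -0.2 -0.3] T [-0.04  0.07 -0.05] w -0.0001 q7 1.8
```

```bash
python3 -m crank '[[255,[-1,0,0],0],[255,[-2,0,0],0],[255,[-3,0,0],0],[255,[-4,0,0],0],[255,[-5,0,0],0],[255,[-5,0,0],0],[255,[-5,0,0],0],[255,[-5,0,0],0]]'; python3 go.py .428 -.045 .183 100.5
python3 - <<'E'
from plant import manip
import cv2
a=cv2.resize(manip.get_image('scene')[110:290,240:440],None,fx=3,fy=3,interpolation=cv2.INTER_CUBIC)
cv2.imwrite('pics/s6.png',a)
E
```

```text
t: 19.02
tcp_pos: [0.5127, -0.0293, 0.3385]
tcp_rot: [-0.091, 0.996, 0.0, 0.0]
wrist_force: [-0.8, 0.5, -0.1]
width: 0.0001
grasp_force: 0.2
t 19.02 grasp [ 0.5128 -0.0293  0.1838] yaw 100.5 | shift mm [86.2  0.   0.7] turn -0.0 F [-0.8  0.5 -0.1] T [-0.01  0.08 -0.02] w 0.0001 q7 1.81
```

View pics/s6.png

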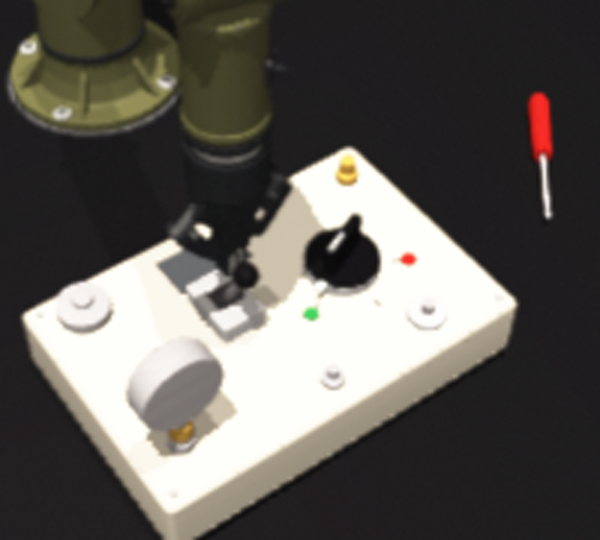

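The ball at (245,274) is in contact and leaning away from the robot, the pointer sits at the green disc. Push on to the stop.

```bash
python3 -m crank '[[255,[-0.5,0,0],0],[255,[-1,0,0],0],[255,[-1.5,0,0],0],[255,[-2,0,0],0],[255,[-2.5,0,0],0],[255,[-3,0,0],0],[255,[-3,0,0],0],[255,[-3,0,0],0]]'
python3 - <<'E'
from h import *
c=manip.calibration('scene');p=[.5115,.0111,.185]
for v in(.6,.8,.9,1.):print(v,((proj(c,case(p,[[-.02+.08*np.sin(v-.5),-.04,.112+.08*np.cos(v-.5)]]))-[240,110])*3).round(1))
E
```

```text
t: 19.73
tcp_pos: [0.5149, -0.029, 0.3381]
tcp_rot: [-0.091, 0.996, 0.0, -0.001]
wrist_force: [-4.7, -0.9, 2.2]
width: 0.0002
grasp_force: 2.7
0.6 [[226.2 247.9]]
0.8 [[235.7 260.5]]
0.9 [[240.3 267.4]]
1.0 [[244.8 274.6]]
```

Stop felt (about 5 N) and the ball's pixel matches 1.0 rad. Back off and rise.

```bash
python3 -m crank '[[255,[4,0,0],0],[255,[12,0,0],0],[255,[20,0,0],0],[255,[28,0,-5],0],[255,[30,0,-20],0],[255,[30,0,-45],0],[255,[30,0,-75],0],[255,[30,0,-100],0]]' >/dev/null; python3 -m crank '[[255,[0,0,0],0],[255,[0,0,0],0],[255,[0,0,0],0],[255,[0,0,0],0],[255,[0,0,0],0],[255,[0,0,0],0],[255,[0,0,0],0],[255,[0,0,0],0]]'
python3 - <<'E'
from plant import manip
import cv2
a=cv2.resize(manip.get_image('scene')[110:290,240:440],None,fx=3,fy=3,interpolation=cv2.INTER_CUBIC)
cv2.imwrite('pics/s7.png',a)
E
```

```text
t: 21.07
tcp_pos: [0.486, -0.0342, 0.438]
tcp_rot: [-0.091, 0.996, -0.0, -0.0]
wrist_force: [0.5, -0.9, 0.2]
width: 0.0001
grasp_force: 0.0
```

View pics/s7.png

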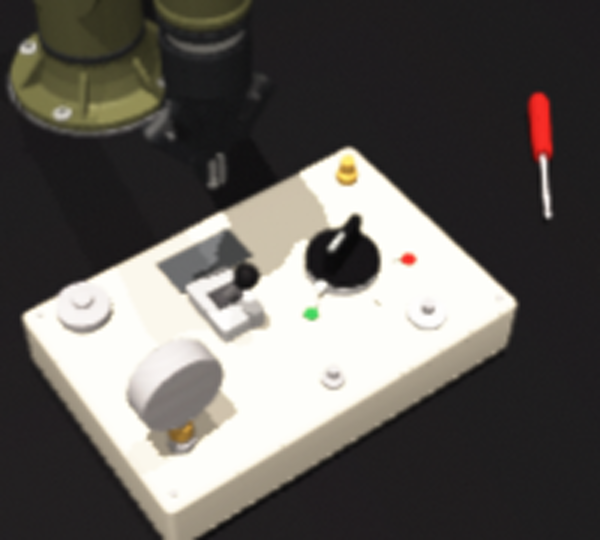

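The ball stays at (245,274), which is fully over. The knob points to green at (311,314), the gripper is clear, and the loose parts are in place.

```bash
python3 -c "
from plant import manip
print(manip.hand_in())"
```

```text
the job is handed in; nothing more can be done
None
```

The job is handed in at about 21 s: the selector is seated in the notch at the green dot, the valve lever is fully over against its stop, the gripper is clear of everything, and the loose parts look undisturbed; hand-in returned no verdict.

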